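Drift a floating nut plate into line and fit the fixture bolt

ROBOT

A 6-joint arm with a two-finger parallel gripper is mounted at the origin on the work surface. World frame = base frame: x ahead of the robot, y to its left, z up, the work surface at z = 0. Lengths are in m, angles in rad, forces in N, time in s.
With the tool pointing down it reaches from about 0.3 to 0.775 m from the base axis. Payload 14.6 kg.
Tool frame: the origin (TCP) lies on the centre line of the jaws, within the pads' length; the fingertips stand 14 mm ahead of it and the grasp point (between the pads) lies 5 mm behind it; z points along the fingers, y is the direction in which the jaws open and shut (so a half turn about z gives the same grasp; the last joint's range is limited). The gripper opens to 85 mm and grips with 20 to 120 N. Pads are 22 mm wide; open, the fingers measure 114 mm over their backs; the gripper's body (76 mm by 85 mm) begins 54 mm behind the grasp point. The pads swing forward as they close: fully open they stand 13 mm farther back than shut.
Start: joints at [1.245, 0.3, 1.521, -0, 1.321, -0.067], TCP at [0.141, 0.532, 0.245] pointing down, gripper open.
Joint ranges: [-3.03, 3.03], [-0.79, 2.21], [0.23, 2.52], [-1.04, 4.18], [0, 3.07], [-2.55, 2.55]. Speed limits (rad/s): [2.22, 2.22, 2.57, 3.14, 3.14, 3.14].

INTERFACE

Orientations are given as a unit quaternion [x, y, z, w].
In Python, from bench import arm gives the robot as it stands.
- The arm moves only by the tool carry_out, never from a script. Its argument "increments" is a list that holds one entry, the list of rows, each a list of 7 numbers: the shift along the tool's x, y, z in cm, then the turn, a rotation vector about the tool's x, y, z in degrees, then the finger opening in cm, from 0 to 8.54. In form: [[[x, y, z, ax, ay, az, fingers], ...]]. A call has 1 to 5 rows; each row is the pose to reach, as a shift and turn from the pose commanded when the call began, along the tool's axes at that moment; what a row does not reach only later rows make up. A row lasts 1/10 s, in which the tool goes at most 50 mm and 8.59 degrees, less where a joint would pass 70% of its speed; a pose out of reach is approached as far as the arm can. A call with a gripper value outside its range is refused whole. The fingers move at their own pace and stop on an object; "newtons" is the grip in N (left out, the last holds). Time passes only in rows, so rows that repeat a pose let the fingers close. It gives the time, the measured TCP pose, the force and the opening at its end, in the units of the state.
- arm.sense(): the state, without advancing time (a new reading comes with each control period).
- arm.snapshot(name): name is "scene" or "top"; returns a dict with "frame" (384x512x3 uint8, blue, green, red), "intrinsics" (3x3 intrinsics, pixels), "eye" and "orientation" of the camera in the world. Camera axes: x right, y up, looking along -z (the intrinsics and any distortion apply to the point x, -y, -z); pixel columns grow to the right and rows downward; lengths in m; the calibration is good to about 2 mm. A picture is of the moment at which its call begins. There is no depth.
- arm.job_done(): hands the job in, once; it reports no verdict.
Trained networks look in the newest picture that a camera, given by its name, has taken for a name from the list of things; names that differ only in an ending like _2 or _b are one class to them, and where a whole thing is asked for, a point or a joint stands for the part that bears it (a point fixed in the world has none). Each returns a list of dicts, best first, with "confidence" (0 to 1); they miss things now and then, are a little off and sometimes report something else, mostly with a low value. They report only what shows in the picture. A call takes as long as a camera call. They do not tell look-alikes from the thing itself.
- arm.find_in(target, camera): "extent" ([centre column, centre row, width, height] in pixels, round what is visible of it).
- arm.pinpoint(target, camera): "centre" ([column, row] in pixels: a listed point, or the origin of a listed thing).
The state is a dict: "clock": time; "qpos": joint angles; "qvel": joint speeds; "tau": joint torques, N m; "tcp_pos": TCP position; "orientation": TCP orientation; "ft_force": force on the tool from outside, world axes, zero at the start; "ft_torque": the same for the moment, N m; "width": finger opening in m.
Only numpy, scipy, OpenCV 4.12 (cv2) and the standard library are available. Lean on these libraries where they do the work, as an engineer would, in place of code of your own. Each camera call takes 0.05 s, during which the arm holds its last target. There are 200 camera calls.

TASK

On the test bench, the bolt hole in the fixture's top plate and the hole of the floating nut plate hidden beneath it are out of line. Take the red-handled tapered drift, feel for the lower hole with its nose, lever the two holes into line and press the drift down until its collar meets the plate; then put the drift back in its own hole in the blue rack and fit the black-handled bolt in the fixture instead, upright and fully home. Work by feel, never loading the fixture with more than 40 N, leave the other things on the bench undisturbed, and let go of everything at the end.

Things in the scene. Friction and masses are not known exactly. Their poses are not given: they have to be found in the camera images.
- fixture: the test fixture, fixed to the bench: a 130 x 130 mm open aluminium frame, 72 mm high; origin under its centre, z up. Its top plate is 6 mm thick with an 18 mm through hole at its centre. 1 mm beneath the plate floats a brass nut plate 10 mm thick with an 18 mm through hole of its own; below that it is empty down to 8 mm above the bench
- fixture_hole (a point): centre of the 18 mm hole in the fixture's top plate, at the plate's upper face (72 mm above the bench); z up. At the start the lower hole, in the nut plate, is 7.5 to 8.8 mm off this centre in an unknown direction (not measured: feel for it)
- nut_level (a point): point on the axis of the top plate's hole (not of the lower hole), 7 mm under the upper face: the level of the nut plate's upper face. A nose lowered on the axis lands here; about 4.5 mm off the axis towards the lower hole it drops through. The nut plate slides level in any direction with about 4 to 5 N of friction, stays where it is pushed, and does not give downwards
- drift_grip (a point): centre of the drift's red handle, a block 28 mm (its x) by 20 mm (its y, the width to grip) and 40 mm high. The drift stands upright in the rack at the start, z up along its axis, about 0.2 kg
- drift_tip (a point): lower end of the drift, 81 mm below drift_grip on its axis. From the tip up: a straight nose 6 mm in diameter, 15 mm long; a taper 28 mm long growing to 16.6 mm; a straight part of 16.6 mm, 13 mm long; then the collar
- drift_seat (a point): point on the drift's axis at the underside of its collar (collar 28 mm in diameter, 5 mm thick), 56 mm above the tip, 25 mm below drift_grip
- bolt_grip (a point): centre of the bolt's black handle, a block 28 mm (its x) by 20 mm (its y, the width to grip) and 30 mm high. The bolt stands upright in the rack at the start, z up along its axis, about 0.15 kg. It is pushed in, not screwed
- bolt_seat (a point): point on the bolt's axis at the underside of its collar (28 mm in diameter, 5 mm thick), 20 mm below bolt_grip. Below it is a plain steel shank of 15 mm diameter, 34 mm long, with a 3 mm long chamfer at its foot
- rack: the blue rack, fixed to the bench: 80 mm (its x) by 170 mm (its y), 64 mm high, an 8 mm top plate on two end walls, empty below down to 8 mm above the bench; origin under its centre. The drift's and the bolt's handles start square to it
- rack_drift_hole (a point): centre of the drift's 19 mm through hole in the blue rack, at the rack's upper face 64 mm above the bench; z up. The collar of the drift rests on this face
- rack_bolt_hole (a point): centre of the bolt's like hole in the rack, 80 mm from the drift's hole towards the rack's -y
- screwdriver: bystander: a yellow-handled screwdriver lying on the bench, about 200 mm long
- adapter_a: bystander: a small black plug adapter, 70 x 26 x 18 mm, on the bench
- adapter_b: bystander: a second black plug adapter like the first
- tape_roll: bystander: a yellow roll, 70 mm in diameter, 22 mm high, lying flat
- cleaner: bystander: a white bottle, 50 mm in diameter, 110 mm high, standing
- pen_cup: bystander: a grey cup, 68 mm in diameter, 90 mm high, standing
Not all that is in view belongs to the job. Leave any orange, white or yellow look-alike of the part that bears bolt_grip alone.

How it is judged:
On the way, in this order (a step that is already met when the one before it is completed fails the run):
1. the drift has been pressed down through both holes, its collar within 3 mm of the top plate (z of drift_seat in the frame of fixture_hole below 0.003 m and horizontal distance between drift_seat and fixture_hole below 0.004 m), for 0.1 s.
2. the bolt sits in the fixture, its collar within 2.5 mm of the top plate (z of bolt_seat in the frame of fixture_hole below 0.0025 m and horizontal distance between bolt_seat and fixture_hole below 0.004 m), for 0.2 s.
At the end, for the whole second after the job is handed in: The bolt stands upright (within 0.08 rad) in the fixture's hole, its collar within 2.5 mm of the top plate and its axis within 4 mm of the hole's centre; the drift stands (within 0.12 rad) in its own rack hole, its collar centre within 6 mm of the hole's centre at the rack's upper face (all of step 2 and z of bolt_seat in the frame of fixture_hole above -0.004 m and angle between bolt_seat's own z axis and vertical below 0.08 rad and distance between drift_seat and rack_drift_hole below 0.006 m and angle between drift_seat's own z axis and vertical below 0.12 rad); the robot touches nothing.
It fails at once if the fixture, with its nut plate, is loaded with more than 40 N (contact force between anything else and fixture above 40 N).
It fails at once if a bystander is moved by more than 30 mm (distance of any of screwdriver, adapter_a, adapter_b, tape_roll, cleaner, pen_cup from where it was at the start of the episode above 0.03 m).
It also fails if it takes over 72 s, if anything falls off the work surface, if the arm or the gripper's body presses on something with over 40 N, if the wrist force passes 120 N, or if a joint passes its speed limit or range.

## Working session

There is one attempt and no reset: what is moved stays moved. The work goes in short steps, Python scripts to look and compute and a tool call to move; the robot and the scene stay as the last step left them, time stands still between calls to the robot, and variables do not carry over. Pictures are saved under pics/ and viewed, about 8 in all and at most 12, crops included, and the job is handed in when it is done.

Besides the shell and the picture viewer there is one more tool, called as name([rows], argument=value, ...), one row to a line, values as JSON. carry_out: Moves the arm, as the interface text tells. Its arguments: {"type":"object","properties":{"increments":{"type":"array"},"newtons":{"type":"number"}},"required":["increments"]}

```bash
mkdir -p pics; cat > h.py <<'E'
import numpy as np, cv2
from scipy.spatial.transform import Rotation as R
from bench import arm
def ray(s,px):
    K=np.array(s["intrinsics"]);d=np.linalg.inv(K)@[px[0],px[1],1.]
    q=np.array(s["orientation"]);M=R.from_quat(q).as_matrix() if q.size==4 else q.reshape(3,3)
    return np.array(s["eye"]),M@np.array([d[0],-d[1],-d[2]])
def atz(s,px,z):
    e,d=ray(s,px);return e+d*(z-e[2])/d[2]
def tri(pairs):
    A=np.zeros((3,3));b=np.zeros(3)
    for s,px in pairs:
        e,d=ray(s,px);d=d/np.linalg.norm(d);P=np.eye(3)-np.outer(d,d);A+=P;b+=P@e
    return np.linalg.solve(A,b)
E
python3 - <<'E'
from h import *
S={}
for c in("scene","top"):
    s=S[c]=arm.snapshot(c); cv2.imwrite(f"pics/{c}1.png",s["frame"]); print(c,np.round(s["eye"],3),np.round(s["orientation"],3),s.keys())
Z=dict(fixture_hole=.072,rack_drift_hole=.064,rack_bolt_hole=.064,drift_grip=.089,bolt_grip=.084,drift_seat=.064,bolt_seat=.064,fixture=0,rack=0)
for n,z in Z.items():
    for c in S:
        for r in arm.pinpoint(n,c)[:4]: print(n,c,np.round(r["centre"],1),round(r["confidence"],2),np.round(atz(S[c],r["centre"],z),4))
print(arm.sense())
E
```

```text
scene [1.237 0.184 0.625] [0.259 0.344 0.705 0.563] dict_keys(['frame', 'intrinsics', 'eye', 'orientation'])
top [0.498 0.015 1.148] [ 0.028 -0.029 -0.704  0.709] dict_keys(['frame', 'intrinsics', 'eye', 'orientation'])
fixture_hole scene [162.2 160.1] 0.76 [ 0.5069 -0.2067  0.072 ]
fixture_hole scene [163.  185.5] 0.73 [ 0.5937 -0.169   0.072 ]
fixture_hole top [357.3 220.7] 0.71 [ 0.5146 -0.204   0.072 ]
rack_drift_hole scene [357.1 211. ] 0.96 [0.582  0.2286 0.064 ]
rack_drift_hole scene [334.3 224.6] 0.62 [0.6296 0.1888 0.064 ]
rack_drift_hole top [179.8 195.7] 0.91 [0.5721 0.2197 0.064 ]
rack_bolt_hole scene [317.5 200.9] 0.62 [0.5675 0.1503 0.064 ]
rack_bolt_hole top [211.2 205.1] 0.78 [0.55  0.144 0.064]
rack_bolt_hole top [178.1 196.5] 0.64 [0.5701 0.2237 0.064 ]
rack_bolt_hole top [351.8 222.4] 0.51 [ 0.5106 -0.1924  0.064 ]
drift_grip scene [357.2 198.1] 0.88 [0.5734 0.2252 0.089 ]
drift_grip top [180.4 195.9] 0.73 [0.5699 0.2135 0.089 ]
drift_grip top [357.3 222. ] 0.61 [ 0.5113 -0.2005  0.089 ]
bolt_grip scene [369.5 256.5] 0.96 [0.7166 0.2522 0.084 ]
bolt_grip scene [343
[... 1269 characters left out ...]
75 0.   ]
{'clock': 1.0, 'qpos': array([ 1.24539982e+00,  2.99901611e-01,  1.52101567e+00,  3.12995082e-06,
        1.32073321e+00, -6.66358487e-02]), 'qvel': array([ 2.86745323e-03,  2.00431836e-05, -1.17816364e-03, -3.64621150e-04,
       -1.80702279e-04, -6.81705381e-04]), 'tau': array([ 9.35347489e-04, -5.43362010e+01, -3.61979985e+01,  3.12563407e-05,
        4.76976948e-04,  2.27148331e-05]), 'tcp_pos': array([0.14074931, 0.53166184, 0.24527306]), 'orientation': array([ 1.29020057e-01,  9.91641984e-01, -2.80669519e-05, -7.11902964e-06]), 'ft_force': array([ 0.84443632, -0.67225789, -0.12434742]), 'ft_torque': array([ 0.01633122, -0.02545117,  0.01469685]), 'width': 0.08553719027827372}
```

```bash
python3 - <<'E'
import cv2
a=cv2.imread("pics/scene1.png");cv2.imwrite("pics/scene1b.png",cv2.resize(a,(800,600),interpolation=cv2.INTER_CUBIC))
b=cv2.imread("pics/top1.png");cv2.imwrite("pics/top1b.png",cv2.resize(b[100:310,130:410],(800,600),interpolation=cv2.INTER_CUBIC))
E
```

```text
(no output)
```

View pics/scene1b.png

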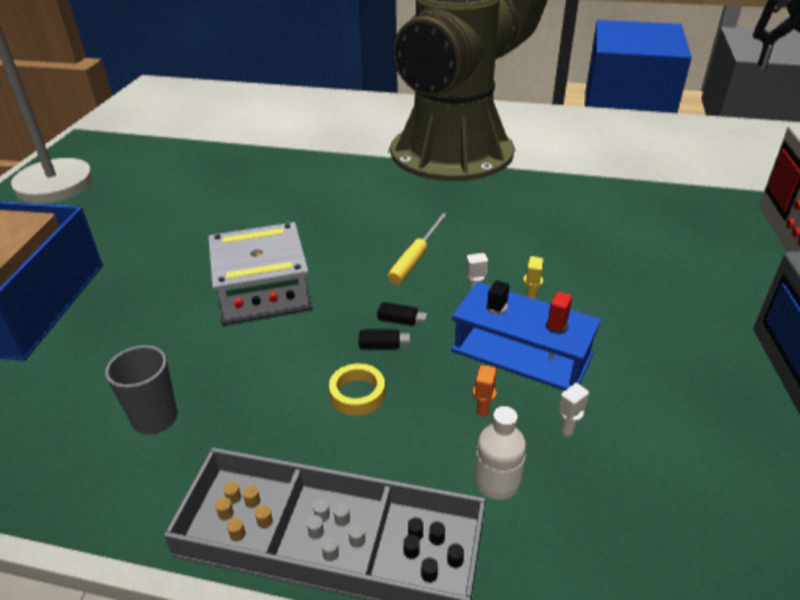

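View pics/top1b.png

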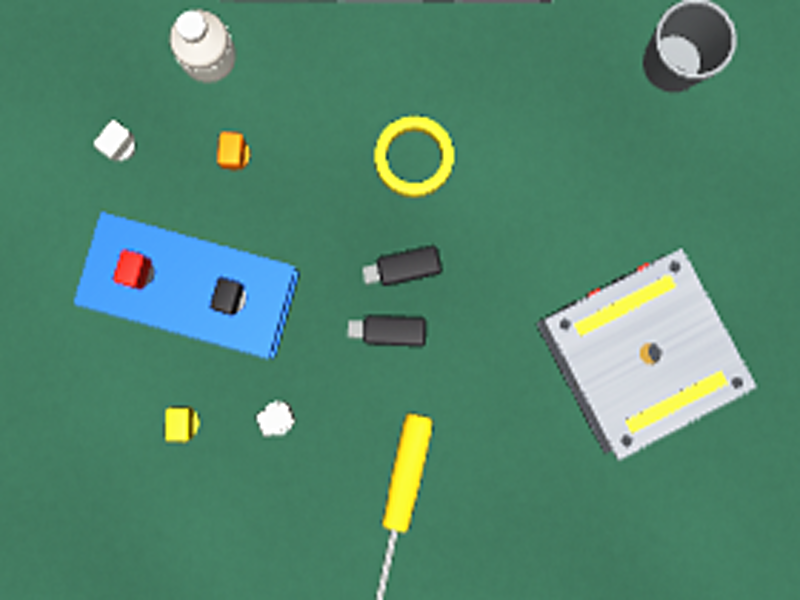

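The scene view shows the black bolt at about (318,189) and the red drift at (358,198), both in the blue rack. The fixture hole is at about (163,160).

Parts that could be taken for the bolt:
- orange, (310,248)
- white, (367,259)
- white, (306,171)
- yellow, (342,176)

I choose the black-handled one in the rack. In the top view, the dark opening shows at the right (−y) of the hole and brass at the left. That only hints at the direction, so I'll still feel for it.

```bash
python3 - <<'E'
from h import *
t=arm.snapshot("top");s=arm.snapshot("scene")
f=t["frame"];hsv=cv2.cvtColor(f,cv2.COLOR_BGR2HSV);print(hsv[200,190],hsv[222,345],hsv[194,176],hsv[203,209],f.shape)
def big(m):
    n,l,st,c=cv2.connectedComponentsWithStats(m.astype(np.uint8));i=1+np.argmax(st[1:,4]);return l==i,st[i,4]
def rect(m,z,nm):
    ys,xs=np.nonzero(m);P=np.array([atz(t,(x,y),z)[:2] for x,y in zip(xs,ys)]).astype(np.float32)
    r=cv2.minAreaRect(P*1000);print(nm,"centre mm",np.round(r[0],1),"size",np.round(r[1],1),"ang",round(r[2],2),"centroid",np.round(P.mean(0)*1000,1),len(P))
H,S,V=[hsv[...,i].astype(int) for i in range(3)]
X,Y=np.meshgrid(np.arange(512),np.arange(384))
win=lambda a,b,c,d:(X>=a)&(X<b)&(Y>=c)&(Y<d)
m,_=big((H>98)&(H<125)&(S>100)&(V>180)&win(150,245,165,235));rect(m,.064,"rack")
m,_=big((S<60)&(V>140)&win(310,400,180,270));rect(m,.072,"plate")
m,_=big(((H<8)|(H>172))&(S>150)&(V>60)&win(165,195,180,210));rect(m,.109,"red@.109")
m,_=big(((H<8)|(H>172))&(S>150)&(V>215)&win(165,195,180,210));rect(m,.109,"redtop@.109")
m,_=big((V<85)&win(198,222,190,215));rect(m,.099,"black@.099")
cv2.imwrite("pics/c1.png",np.hstack([cv2.resize(f[182:216,162:226],(400,212),interpolation=cv2.INTER_CUBIC),cv2.resize(f[206:240,326:390],(400,212),interpolation=cv2.INTER_CUBIC)]))
hs=f[213:232,346:370];print(cv2.cvtColor(hs,cv2.COLOR_BGR2GRAY))
E
```

```text
[105 174 252] [111  11 226] [  2 185 252] [150  10  78] (384, 512, 3)
rack centre mm [563.1 183.2] size [174.4  80.9] ang 74.68 centroid [562.8 182.9] 2154
plate centre mm [ 508.5 -204. ] size [131.9 131.2] ang 27.82 centroid [ 508.3 -203.9] 2562
red@.109 centre mm [572.9 220. ] size [24.9 26.2] ang 72.72 centroid [572.8 220.3] 123
redtop@.109 centre mm [574.2 223.4] size [18.1 25.8] ang 75.25 centroid [574.  223.3] 90
black@.099 centre mm [551.7 144.8] size [21.4 25.3] ang 76.31 centroid [552.6 145.2] 87
[[220 219 218 218 215 213 211 210 210 210 209 210 211 214 216 219 218 217
  214 215 215 216 218 218]
 [218 218 215 213 211 211 211 210 210 210 212 212 216 218 218 217 214 215
  215 215 217 218 217 215]
 [216 214 211 211 212 210 209 210 211 214 216 219 219 217 215 214 215 215
  217 218 217 216 212 209]
 [211 212 211 211 209 210 211 213 216 219 219 217 216 215 215 215 216 218
  216 216 213 208 209 213]
 [212 211 211 210 212 214 216 219 219 218 216 216 215 214 217 217 218 216
  213 209 208 213 217 218]
 [212 210 213 215 217 218 219 218 217 215 216 215 217 219 218 215 213 209
  208 212 
[... 630 characters left out ...]
18 217 213 210 210 214 220 194 175 175 169  82  84  81 218 219 215
  217 218 216 215 213 211]
 [218 215 210 210 214 218 219 222 217 189 172 174 142  93 170 220 218 218
  217 215 213 213 212 212]
 [210 210 213 217 219 221 219 215 211 207 198 199 165 202 216 220 218 215
  214 214 213 213 212 211]
 [213 217 219 221 219 215 210 212 215 217 217 215 211 220 219 216 214 214
  213 213 213 212 213 213]
 [219 220 220 216 211 212 215 217 217 217 217 219 218 217 215 215 214 214
  212 213 214 215 214 214]
 [220 217 211 212 215 218 218 217 216 219 218 217 216 215 215 214 213 212
  213 215 215 214 214 214]
 [213 212 215 218 218 216 217 218 218 217 216 215 216 215 213 213 214 215
  214 216 215 215 214 215]]
```

View pics/c1.png

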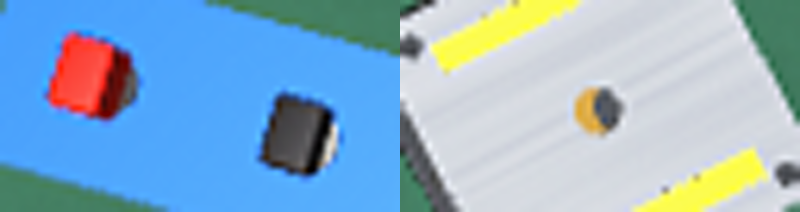

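The crop confirms the black-handled bolt and red drift in the rack, with handles square to it. In the fixture hole, the dark opening is on the right (−y, slightly +x).

Estimates in mm:

| Item | Position |
|---|---|
| Drift | (574, 223.4) |
| Bolt | (553, 146) |
| Fixture hole | (508, −204) |
| Rack y axis | 74.7° |

The tool's y axis is already at 75.2°.

carry_out([
  [[-49.8, -18.7, 4.5, 0, 0, 0.5, 5.0], [-49.8, -18.7, 4.5, 0, 0, 0.5, 5.0], [-49.8, -18.7, 4.5, 0, 0, 0.5, 5.0], [-49.8, -18.7, 4.5, 0, 0, 0.5, 5.0], [-49.8, -18.7, 4.5, 0, 0, 0.5, 5.0]],
], newtons=60)

```text
clock: 1.6
tcp_pos: [0.3452, 0.386, 0.2243]
orientation: [0.133, 0.991, 0.0, 0.0]
ft_force: [0.5, 0.8, 0.8]
width: 0.0501
```

```bash
cat >> h.py <<'E'
def to(p,yaw_y=None):
    "tool-frame shift (cm) from measured pose to world target p (m); optional yaw of tool y (deg)"
    s=arm.sense();M=R.from_quat(s["orientation"]).as_matrix();a=np.degrees(np.arctan2(M[1,1],M[0,1]))
    print("t",round(s["clock"],2),"tcp",np.round(s["tcp_pos"]*1000,1),"yaw_y",round(a,2),"tilt",np.round(M[:,2],3),"F",np.round(s["ft_force"],1),"T",np.round(s["ft_torque"],2),"w",round(s["width"]*1000,1))
    if p is not None: print("shift cm",np.round(M.T@(np.array(p)-s["tcp_pos"])*100,2),"turn z",None if yaw_y is None else round((a-yaw_y+90)%180-90,2))
E
python3 -c "
from h import *
to([.574,.2235,.17],74.7)"
```

```text
t 1.6 tcp [345.2 386.  224.3] yaw_y 74.68 tilt [ 0.  0. -1.] F [0.5 0.8 0.8] T [ 0.04 -0.06  0.01] w 50.1
shift cm [-26.36  -9.63   5.43] turn z -0.02
```

carry_out([
  [[-26.4, -9.6, 5.4, 0, 0, 0, 5.0], [-26.4, -9.6, 5.4, 0, 0, 0, 5.0], [-26.4, -9.6, 5.4, 0, 0, 0, 5.0], [-26.4, -9.6, 5.4, 0, 0, 0, 5.0], [-26.4, -9.6, 5.4, 0, 0, 0, 5.0]],
])

```text
clock: 2.1
tcp_pos: [0.5456, 0.2439, 0.1767]
orientation: [0.133, 0.991, 0.0, 0.0]
ft_force: [0.9, 0.5, 0.0]
width: 0.05
```

```bash
python3 -c "
from h import *
to([.574,.2235,.089],74.7)"
```

```text
t 2.1 tcp [545.6 243.9 176.7] yaw_y 74.67 tilt [ 0.  0. -1.] F [0.9 0.5 0. ] T [ 0.06  0.06 -0.01] w 50.0
shift cm [-3.28 -1.22  8.77] turn z -0.03
```

carry_out([
  [[-3.3, -1.2, 1, 0, 0, 0, 5.0], [-3.3, -1.2, 3, 0, 0, 0, 5.0], [-3.3, -1.2, 6, 0, 0, 0, 5.0], [-3.3, -1.2, 8.7, 0, 0, 0, 5.0], [-3.3, -1.2, 8.7, 0, 0, 0, 5.0]],
])

```text
clock: 2.6
tcp_pos: [0.5711, 0.2245, 0.0864]
orientation: [0.133, 0.991, -0.001, -0.003]
ft_force: [-0.6, 0.1, -0.0]
width: 0.0501
```

carry_out([
  [[0, 0, 0, 0, 0, 0, 3.5], [0, 0, 0, 0, 0, 0, 1.5], [0, 0, 0, 0, 0, 0, 1.5], [0, 0, 0, 0, 0, 0, 1.5], [0, 0, 0, 0, 0, 0, 1.5]],
], newtons=60)

```text
clock: 3.1
tcp_pos: [0.5736, 0.2254, 0.092]
orientation: [0.133, 0.991, 0.001, 0.001]
ft_force: [-0.9, 0.4, 6.8]
width: 0.0191
```

```bash
python3 - <<'E'
from h import *
to([.574,.2235,.19],74.7)
s=arm.snapshot("scene");t=arm.snapshot("top")
a=cv2.resize(s["frame"][150:250,270:400],(520,400),interpolation=cv2.INTER_CUBIC)
cv2.imwrite("pics/g1.png",a)
E
```

```text
t 3.1 tcp [573.6 225.4  92. ] yaw_y 74.68 tilt [ 0.003  0.001 -1.   ] F [-0.9  0.4  6.8] T [-0.18  0.14  0.  ] w 19.1
shift cm [-0.12 -0.16 -9.8 ] turn z -0.02
```

View pics/g1.png

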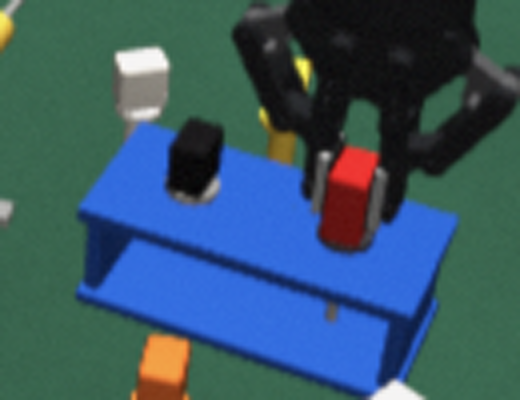

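The red handle is between the pads (about (355,205) in the full image), and the bolt is untouched. I'll let the arm settle, then lift.

carry_out([
  [[0, 0, 0, 0, 0, 0, 1.5], [0, 0, 0, 0, 0, 0, 1.5], [0, 0, 0, 0, 0, 0, 1.5]],
])

```text
clock: 3.5
tcp_pos: [0.5736, 0.2254, 0.092]
orientation: [0.133, 0.991, 0.001, 0.001]
ft_force: [-0.4, -0.9, 6.6]
width: 0.0188
```

```bash
python3 -c "
from h import *
to([.574,.2235,.089],74.7)"
```

```text
t 3.5 tcp [573.6 225.4  92. ] yaw_y 74.68 tilt [ 0.003  0.001 -1.   ] F [-0.4 -0.9  6.6] T [-0.15  0.14 -0.02] w 18.8
shift cm [-0.09 -0.18  0.3 ] turn z -0.02
```

carry_out([
  [[0, 0, -1, 0, 0, 0, 1.5], [0, 0, -3, 0, 0, 0, 1.5], [0, 0, -6, 0, 0, 0, 1.5], [0, 0, -9, 0, 0, 0, 1.5], [0, 0, -11, 0, 0, 0, 1.5]],
])

```text
clock: 4.0
tcp_pos: [0.573, 0.2253, 0.2033]
orientation: [0.133, 0.991, 0.001, 0.001]
ft_force: [0.7, -0.4, -2.0]
width: 0.0192
```

```bash
python3 - <<'E'
from h import *
to([.508,-.204,.20],74.7)
S={c:arm.snapshot(c) for c in("scene","top")}
for n in("drift_grip","drift_tip","drift_seat"):
    r=[(S[c],arm.pinpoint(n,c)) for c in S]
    for s,x in r: print(n,[(np.round(k["centre"],1),round(k["confidence"],2)) for k in x[:2]])
    if all(x for _,x in r): print(np.round(tri([(s,x[0]["centre"]) for s,x in r])*1000,1))
E
```

```text
t 4.0 tcp [573.  225.3 203.3] yaw_y 74.67 tilt [ 0.003  0.001 -1.   ] F [ 0.7 -0.4 -2. ] T [0.   0.04 0.01] w 19.2
shift cm [ -5.07 -43.12   0.27] turn z -0.03
drift_grip [(array([365.9, 150.9]), 0.56), (array([167.4, 164.5]), 0.22)]
drift_grip [(array([266. , 285.2]), 0.46)]
[370.8 124.9  73.6]
drift_tip [(array([362.6, 184.1]), 0.94), (array([357.5, 210.5]), 0.66)]
drift_tip []
drift_seat [(array([361.6, 163.6]), 0.88), (array([359. , 212.4]), 0.48)]
drift_seat []
```

carry_out([
  [[-5.2, -43.3, 0, 0, 0, 0, 1.5], [-5.2, -43.3, 0, 0, 0, 0, 1.5], [-5.2, -43.3, 0, 0, 0, 0, 1.5], [-5.2, -43.3, 0, 0, 0, 0, 1.5], [-5.2, -43.3, 0, 0, 0, 0, 1.5]],
])

```text
clock: 4.9
tcp_pos: [0.5351, -0.0239, 0.1994]
orientation: [0.133, 0.991, -0.0, -0.0]
ft_force: [1.4, 0.0, -2.1]
width: 0.0189
```

```bash
python3 -c "
from h import *
to([.5083,-.2065,.20],74.7)"
```

```text
t 4.9 tcp [535.1 -23.9 199.4] yaw_y 74.68 tilt [-0.001  0.    -1.   ] F [ 1.4  0.  -2.1] T [ 0.03 -0.07  0.  ] w 18.9
shift cm [ -2.24 -18.32  -0.06] turn z -0.02
```

carry_out([
  [[-2.2, -18.3, 0, 0, 0, 0, 1.5], [-2.2, -18.3, 0, 0, 0, 0, 1.5], [-2.2, -18.3, 0, 0, 0, 0, 1.5], [-2.2, -18.3, 0, 0, 0, 0, 1.5], [-2.2, -18.3, 0, 0, 0, 0, 1.5]],
])

```text
clock: 5.4
tcp_pos: [0.5077, -0.2081, 0.1992]
orientation: [0.135, 0.991, -0.0, -0.001]
ft_force: [0.4, 0.6, -2.0]
width: 0.0192
```

carry_out([
  [[0, 0, 1.5, 0, 0, 0, 1.5], [0, 0, 3, 0, 0, 0, 1.5], [0, 0, 3.5, 0, 0, 0, 1.5], [0, 0, 3.5, 0, 0, 0, 1.5], [0, 0, 3.5, 0, 0, 0, 1.5]],
])

```text
clock: 5.9
tcp_pos: [0.509, -0.2043, 0.1655]
orientation: [0.133, 0.991, -0.0, 0.0]
ft_force: [0.5, -0.0, -1.9]
width: 0.0196
```

```bash
python3 - <<'E'
from h import *
to([.5083,-.2065,.20],74.7)
s=arm.snapshot("scene")
print(arm.pinpoint("drift_tip","scene")[:2])
a=cv2.resize(s["frame"][110:200,120:220],(600,540),interpolation=cv2.INTER_CUBIC)
cv2.imwrite("pics/f1.png",a)
E
```

```text
t 5.9 tcp [ 509.  -204.3  165.5] yaw_y 74.69 tilt [ 0. -0. -1.] F [ 0.5 -0.  -1.9] T [ 0.04 -0.01 -0.  ] w 19.6
shift cm [ 0.01 -0.24 -3.45] turn z -0.01
[{'centre': [163.9, 155.5], 'confidence': 0.72}, {'centre': [316.0, 199.4], 'confidence': 0.67}]
```

View pics/f1.png

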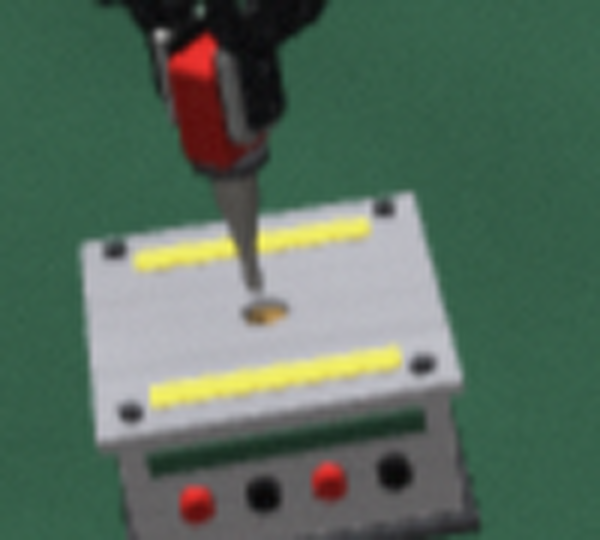

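The tip is at about (163,158) in the full image, close above the hole at (164,162) and only slightly off its centre toward −y. I'll shift 2.7 mm along tool −y and lower gently.

carry_out([
  [[0, -0.27, 0.3, 0, 0, 0, 1.5], [0, -0.27, 0.9, 0, 0, 0, 1.5], [0, -0.27, 1.4, 0, 0, 0, 1.5], [0, -0.27, 1.8, 0, 0, 0, 1.5], [0, -0.27, 1.8, 0, 0, 0, 1.5]],
])

```text
clock: 6.5
tcp_pos: [0.5078, -0.2069, 0.1462]
orientation: [0.133, 0.991, 0.0, -0.001]
ft_force: [-1.1, -0.3, -2.0]
width: 0.0193
```

```bash
python3 - <<'E'
from h import *
to([.5083,-.207,.147],74.7)
E
```

```text
t 6.5 tcp [ 507.8 -206.9  146.2] yaw_y 74.67 tilt [-0.001  0.001 -1.   ] F [-1.1 -0.3 -2. ] T [ 0.01  0.02 -0.01] w 19.3
shift cm [-0.05  0.01 -0.08] turn z -0.03
```

No load 3 mm below nut level, so the nose has dropped into the lower hole. Going on down slowly.

carry_out([
  [[0, 0, 0.2, 0, 0, 0, 1.5], [0, 0, 0.4, 0, 0, 0, 1.5], [0, 0, 0.6, 0, 0, 0, 1.5], [0, 0, 0.8, 0, 0, 0, 1.5], [0, 0, 0.8, 0, 0, 0, 1.5]],
])

```text
clock: 7.0
tcp_pos: [0.5079, -0.207, 0.1387]
orientation: [0.133, 0.991, 0.0, -0.0]
ft_force: [0.2, 0.7, -2.5]
width: 0.0189
```

```bash
python3 - <<'E'
from h import *
to([.5073,-.2021,.136],74.7)
E
```

```text
t 7.0 tcp [ 507.9 -207.   138.7] yaw_y 74.67 tilt [-0.  0. -1.] F [ 0.2  0.7 -2.5] T [0.   0.01 0.02] w 18.9
shift cm [0.19 0.45 0.27] turn z -0.03
```

carry_out([
  [[0.05, 0.12, 0.1, 0, 0, 0, 1.5], [0.1, 0.25, 0.2, 0, 0, 0, 1.5], [0.14, 0.38, 0.3, 0, 0, 0, 1.5], [0.14, 0.38, 0.5, 0, 0, 0, 1.5], [0.14, 0.38, 0.5, 0, 0, 0, 1.5]],
])

```text
clock: 7.5
tcp_pos: [0.5079, -0.2033, 0.1341]
orientation: [0.133, 0.991, -0.0, 0.0]
ft_force: [1.5, -3.8, -1.8]
width: 0.0192
```

```bash
python3 - <<'E'
from h import *
to([.5073,-.203,.136],74.7)
E
```

```text
t 7.5 tcp [ 507.9 -203.3  134.1] yaw_y 74.67 tilt [ 0.001 -0.001 -1.   ] F [ 1.5 -3.8 -1.8] T [-0.99 -0.47 -0.03] w 19.2
shift cm [ 0.07  0.01 -0.19] turn z -0.03
```

Contact force is 4.1 N toward (+0.37, −0.93), so the nose is pushing the nut plate. I'll keep wedging down on the axis and watch the forces.

carry_out([
  [[0, 0, 0.2, 0, 0, 0, 1.5], [0, 0, 0.4, 0, 0, 0, 1.5], [0, 0, 0.6, 0, 0, 0, 1.5], [0, 0, 0.8, 0, 0, 0, 1.5], [0, 0, 1.0, 0, 0, 0, 1.5]],
])

```text
clock: 8.0
tcp_pos: [0.5079, -0.2032, 0.1242]
orientation: [0.133, 0.991, -0.0, 0.0]
ft_force: [1.1, -4.5, 2.6]
width: 0.0191
```

```bash
python3 - <<'E'
from h import *
to([.5073,-.203,.136],74.7)
E
```

```text
t 8.0 tcp [ 507.9 -203.2  124.2] yaw_y 74.67 tilt [ 0.001 -0.    -1.   ] F [ 1.1 -4.5  2.6] T [-1.05 -0.22 -0.  ] w 19.1
shift cm [ 0.06  0.01 -1.18] turn z -0.03
```

carry_out([
  [[0, 0, 0.15, 0, 0, 0, 1.5], [0, 0, 0.3, 0, 0, 0, 1.5], [0, 0, 0.45, 0, 0, 0, 1.5], [0, 0, 0.6, 0, 0, 0, 1.5], [0, 0, 0.6, 0, 0, 0, 1.5]],
])

```text
clock: 8.5
tcp_pos: [0.5078, -0.2031, 0.1179]
orientation: [0.133, 0.991, -0.0, 0.0]
ft_force: [1.6, -5.3, -0.6]
width: 0.0192
```

```bash
python3 - <<'E'
from h import *
to([.5073,-.203,.136],74.7)
E
```

```text
t 8.5 tcp [ 507.8 -203.1  117.9] yaw_y 74.66 tilt [ 0. -0. -1.] F [ 1.6 -5.3 -0.6] T [-0.97 -0.38 -0.03] w 19.2
shift cm [ 0.05 -0.   -1.81] turn z -0.04
```

carry_out([
  [[0, 0, 0.1, 0, 0, 0, 1.5], [0, 0, 0.2, 0, 0, 0, 1.5], [0, 0, 0.3, 0, 0, 0, 1.5], [0, 0, 0.4, 0, 0, 0, 1.5], [0, 0, 0.4, 0, 0, 0, 1.5]],
])

```text
clock: 9.0
tcp_pos: [0.5078, -0.2031, 0.114]
orientation: [0.133, 0.991, -0.0, 0.0]
ft_force: [1.3, -5.1, 0.6]
width: 0.019
```

```bash
python3 - <<'E'
from h import *
to([.5073,-.203,.136],74.7)
E
```

```text
t 9.0 tcp [ 507.8 -203.1  114. ] yaw_y 74.67 tilt [ 0. -0. -1.] F [ 1.3 -5.1  0.6] T [-0.99 -0.44 -0.01] w 19.0
shift cm [ 0.05 -0.01 -2.2 ] turn z -0.03
```

carry_out([
  [[0, 0, 0.1, 0, 0, 0, 1.5], [0, 0, 0.2, 0, 0, 0, 1.5], [0, 0, 0.3, 0, 0, 0, 1.5], [0, 0, 0.3, 0, 0, 0, 1.5]],
])

```text
clock: 9.4
tcp_pos: [0.5077, -0.2029, 0.1109]
orientation: [0.133, 0.991, 0.0, 0.0]
ft_force: [3.9, -3.2, 1.2]
width: 0.0189
```

```bash
python3 - <<'E'
from h import *
to([.5073,-.203,.136],74.7)
E
```

```text
t 9.4 tcp [ 507.7 -202.9  110.9] yaw_y 74.67 tilt [ 0.  0. -1.] F [ 3.9 -3.2  1.2] T [-0.73 -0.57  0.02] w 18.9
shift cm [ 0.04 -0.02 -2.51] turn z -0.03
```

The full diameter is entering the top hole and the wall is nudging lightly toward +x. I'll ease that way and continue.

carry_out([
  [[-0.02, 0.01, 0.1, 0, 0, 0, 1.5], [-0.02, 0.01, 0.2, 0, 0, 0, 1.5], [-0.02, 0.01, 0.3, 0, 0, 0, 1.5], [-0.02, 0.01, 0.4, 0, 0, 0, 1.5], [-0.02, 0.01, 0.4, 0, 0, 0, 1.5]],
])

```text
clock: 9.9
tcp_pos: [0.5079, -0.2029, 0.1068]
orientation: [0.133, 0.991, 0.0, -0.0]
ft_force: [2.7, -2.9, 0.3]
width: 0.0193
```

```bash
python3 - <<'E'
from h import *
to([.5073,-.203,.136],74.7)
E
```

```text
t 9.9 tcp [ 507.9 -202.9  106.8] yaw_y 74.67 tilt [-0.  0. -1.] F [ 2.7 -2.9  0.3] T [-0.64 -0.5   0.  ] w 19.3
shift cm [ 0.05 -0.02 -2.92] turn z -0.03
```

carry_out([
  [[0, 0, 0.15, 0, 0, 0, 1.5], [0, 0, 0.3, 0, 0, 0, 1.5], [0, 0, 0.45, 0, 0, 0, 1.5], [0, 0, 0.55, 0, 0, 0, 1.5], [0, 0, 0.55, 0, 0, 0, 1.5]],
])

```text
clock: 10.4
tcp_pos: [0.5078, -0.2029, 0.1012]
orientation: [0.133, 0.991, 0.0, -0.0]
ft_force: [2.5, -2.9, -0.7]
width: 0.0192
```

```bash
python3 - <<'E'
from h import *
to([.5073,-.203,.136],74.7)
E
```

```text
t 10.4 tcp [ 507.8 -202.9  101.2] yaw_y 74.67 tilt [-0.  0. -1.] F [ 2.5 -2.9 -0.7] T [-0.63 -0.51  0.07] w 19.2
shift cm [ 0.05 -0.02 -3.48] turn z -0.03
```

carry_out([
  [[0, 0, 0.1, 0, 0, 0, 1.5], [0, 0, 0.2, 0, 0, 0, 1.5], [0, 0, 0.2, 0, 0, 0, 1.5]],
])

```text
clock: 10.7
tcp_pos: [0.5079, -0.2029, 0.1]
orientation: [0.133, 0.991, -0.0, 0.0]
ft_force: [-1.5, -1.5, 8.5]
width: 0.0193
```

```bash
python3 - <<'E'
from h import *
to([.5073,-.203,.136],74.7)
E
```

```text
t 10.7 tcp [ 507.9 -202.9  100. ] yaw_y 74.67 tilt [ 0. -0. -1.] F [-1.5 -1.5  8.5] T [-0.29  0.19 -0.02] w 19.3
shift cm [ 0.06 -0.02 -3.6 ] turn z -0.03
```

The collar met the plate exactly at the predicted height (TCP z 0.100) with 8.5 N. Holding a moment, then lifting out straight.

carry_out([
  [[0, 0, 0.1, 0, 0, 0, 1.5], [0, 0, 0.1, 0, 0, 0, 1.5], [0, 0, -0.3, 0, 0, 0, 1.5], [0, 0, -1.5, 0, 0, 0, 1.5], [0, 0, -3, 0, 0, 0, 1.5]],
])

```text
clock: 11.2
tcp_pos: [0.5072, -0.2024, 0.1291]
orientation: [0.133, 0.991, 0.001, -0.002]
ft_force: [-0.7, -0.6, -2.3]
width: 0.0193
```

carry_out([
  [[0, 0, -2, 0, 0, 0, 1.5], [0, 0, -4, 0, 0, 0, 1.5], [0, 0, -6.5, 0, 0, 0, 1.5], [0, 0, -7, 0, 0, 0, 1.5], [0, 0, -7, 0, 0, 0, 1.5]],
])

```text
clock: 11.7
tcp_pos: [0.5078, -0.2028, 0.1995]
orientation: [0.133, 0.991, 0.0, 0.0]
ft_force: [-0.7, 0.2, -2.4]
width: 0.0192
```

```bash
python3 - <<'E'
from h import *
to([.5732,.2253,.20],74.7)
E
```

```text
t 11.7 tcp [ 507.8 -202.8  199.5] yaw_y 74.68 tilt [ 0.  0. -1.] F [-0.7  0.2 -2.4] T [0.04 0.03 0.03] w 19.2
shift cm [ 5.000e+00  4.301e+01 -4.000e-02] turn z -0.02
```

carry_out([
  [[5, 43, 0, 0, 0, 0, 1.5], [5, 43, 0, 0, 0, 0, 1.5], [5, 43, 0, 0, 0, 0, 1.5], [5, 43, 0, 0, 0, 0, 1.5], [5, 43, 0, 0, 0, 0, 1.5]],
])

```text
clock: 12.2
tcp_pos: [0.545, 0.0462, 0.1978]
orientation: [0.133, 0.991, -0.0, -0.001]
ft_force: [1.1, 0.8, -2.1]
width: 0.0191
```

```bash
python3 - <<'E'
from h import *
to([.5732,.2253,.20],74.7)
E
```

```text
t 12.2 tcp [545.   46.2 197.8] yaw_y 74.66 tilt [-0.003  0.    -1.   ] F [ 1.1  0.8 -2.1] T [ 0.02 -0.04  0.01] w 19.1
shift cm [ 2.02 18.02 -0.23] turn z -0.04
```

carry_out([
  [[2.1, 18.1, -0.1, 0, 0, 0, 1.5], [2.1, 18.1, -0.1, 0, 0, 0, 1.5], [2.1, 18.1, -0.1, 0, 0, 0, 1.5], [2.1, 18.1, -0.1, 0, 0, 0, 1.5], [2.1, 18.1, -0.1, 0, 0, 0, 1.5]],
])

```text
clock: 12.7
tcp_pos: [0.5724, 0.228, 0.198]
orientation: [0.131, 0.991, -0.0, -0.002]
ft_force: [0.6, -0.4, -3.7]
width: 0.0191
```

carry_out([
  [[0, 0, 0.5, 0, 0, 0, 1.5], [0, 0, 1.5, 0, 0, 0, 1.5], [0, 0, 2, 0, 0, 0, 1.5], [0, 0, 2, 0, 0, 0, 1.5]],
])

```text
clock: 13.1
tcp_pos: [0.5729, 0.2233, 0.1791]
orientation: [0.134, 0.991, -0.0, -0.001]
ft_force: [0.1, -0.7, -2.2]
width: 0.0194
```

```bash
python3 - <<'E'
from h import *
to([.5734,.2254,.14],74.7)
E
```

```text
t 13.1 tcp [572.9 223.3 179.1] yaw_y 74.6 tilt [-0.002 -0.001 -1.   ] F [ 0.1 -0.7 -2.2] T [ 0.01 -0.   -0.01] w 19.4
shift cm [0.   0.22 3.91] turn z -0.1
```

carry_out([
  [[0, 0.2, 1, 0, 0, 0, 1.5], [0, 0.2, 3, 0, 0, 0, 1.5], [0, 0.2, 5, 0, 0, 0, 1.5], [0, 0.2, 6.5, 0, 0, 0, 1.5], [0, 0.2, 6.5, 0, 0, 0, 1.5]],
])

```text
clock: 13.6
tcp_pos: [0.573, 0.2258, 0.1132]
orientation: [0.133, 0.991, -0.001, -0.002]
ft_force: [0.5, 0.2, -2.7]
width: 0.019
```

```bash
python3 - <<'E'
from h import *
to([.5734,.2254,.092],74.7)
E
```

```text
t 13.6 tcp [573.  225.8 113.2] yaw_y 74.66 tilt [-0.003 -0.001 -1.   ] F [ 0.5  0.2 -2.7] T [ 0.03  0.04 -0.06] w 19.0
shift cm [-0.06 -0.03  2.12] turn z -0.04
```

carry_out([
  [[-0.03, 0, 0.5, 0, 0, 0, 1.5], [-0.03, 0, 1.0, 0, 0, 0, 1.5], [-0.03, 0, 1.5, 0, 0, 0, 1.5], [-0.03, 0, 1.9, 0, 0, 0, 1.5], [-0.03, 0, 2.1, 0, 0, 0, 1.5]],
])

```text
clock: 14.1
tcp_pos: [0.5741, 0.2261, 0.0942]
orientation: [0.133, 0.991, -0.0, -0.0]
ft_force: [0.0, -0.4, -2.0]
width: 0.0191
```

```bash
python3 - <<'E'
from h import *
to([.5734,.2254,.092],74.7)
E
```

```text
t 14.1 tcp [574.1 226.1  94.2] yaw_y 74.67 tilt [-0. -0. -1.] F [ 0.  -0.4 -2. ] T [ 0.07 -0.04  0.03] w 19.1
shift cm [ 0.04 -0.09  0.22] turn z -0.03
```

carry_out([
  [[0, 0, 0.2, 0, 0, 0, 1.5], [0, 0, 0.2, 0, 0, 0, 1.5], [0, 0, 0.2, 0, 0, 0, 3.0], [0, 0, 0.2, 0, 0, 0, 5.0], [0, 0, 0.2, 0, 0, 0, 5.0]],
])

```text
clock: 14.6
tcp_pos: [0.5743, 0.2262, 0.0929]
orientation: [0.133, 0.991, 0.0, 0.0]
ft_force: [-0.5, -0.2, 0.5]
width: 0.0498
```

carry_out([
  [[0, 0, -1, 0, 0, 0, 5.0], [0, 0, -3, 0, 0, 0, 5.0], [0, 0, -6, 0, 0, 0, 5.0], [0, 0, -8, 0, 0, 0, 5.0], [0, 0, -8, 0, 0, 0, 5.0]],
])

```text
clock: 15.1
tcp_pos: [0.5752, 0.2265, 0.1766]
orientation: [0.133, 0.991, 0.001, 0.003]
ft_force: [0.4, 0.1, -1.4]
width: 0.0499
```

```bash
python3 - <<'E'
from h import *
to([.5526,.1475,.17],74.7)
s=arm.snapshot("scene");print(arm.pinpoint("drift_seat","scene")[:1],arm.pinpoint("drift_grip","scene")[:1])
E
```

```text
t 15.1 tcp [575.2 226.5 176.6] yaw_y 74.67 tilt [ 0.006  0.002 -1.   ] F [ 0.4  0.1 -1.4] T [-0.01  0.03  0.01] w 49.9
shift cm [ 0.1  -8.22  0.64] turn z -0.03
[{'centre': [355.4, 211.4], 'confidence': 0.58}] [{'centre': [359.1, 201.2], 'confidence': 0.61}]
```

carry_out([
  [[0.15, -4.5, 0, 0, 0, 0, 5.0], [0.15, -8.1, 0, 0, 0, 0, 5.0], [0.15, -8.1, 0.5, 0, 0, 0, 5.0], [0.15, -8.1, 1, 0, 0, 0, 5.0], [0.15, -8.1, 1, 0, 0, 0, 5.0]],
])

```text
clock: 15.75
tcp_pos: [0.551, 0.149, 0.1612]
orientation: [0.133, 0.991, -0.0, -0.001]
ft_force: [0.1, 0.3, -0.1]
width: 0.05
```

```bash
python3 - <<'E'
from h import *
to([.5523,.1482,.087],74.7)
E
```

```text
t 15.75 tcp [551.  149.  161.2] yaw_y 74.7 tilt [-0.002 -0.    -1.   ] F [ 0.1  0.3 -0.1] T [0.01 0.01 0.06] w 50.0
shift cm [-0.16 -0.03  7.42] turn z -0.0
```

carry_out([
  [[-0.08, 0, 2, 0, 0, 0, 5.0], [-0.08, 0, 4, 0, 0, 0, 5.0], [-0.08, 0, 6, 0, 0, 0, 5.0], [-0.08, 0, 7.3, 0, 0, 0, 5.0], [-0.08, 0, 7.3, 0, 0, 0, 5.0]],
])

```text
clock: 16.25
tcp_pos: [0.5513, 0.1487, 0.0876]
orientation: [0.133, 0.991, -0.001, -0.002]
ft_force: [-0.4, 0.4, 0.4]
width: 0.0498
```

carry_out([
  [[0, 0, 0, 0, 0, 0, 5.0], [0, 0, 0, 0, 0, 0, 3.5], [0, 0, 0, 0, 0, 0, 1.5], [0, 0, 0, 0, 0, 0, 1.5], [0, 0, 0, 0, 0, 0, 1.5]],
], newtons=60)

```text
clock: 16.75
tcp_pos: [0.5525, 0.1483, 0.0906]
orientation: [0.133, 0.991, 0.0, 0.001]
ft_force: [-1.6, -0.2, 6.5]
width: 0.0189
```

```bash
python3 - <<'E'
from h import *
to([.5523,.1482,.087],74.7)
E
```

```text
t 16.75 tcp [552.5 148.3  90.6] yaw_y 74.67 tilt [ 0.002  0.    -1.   ] F [-1.6 -0.2  6.5] T [-0.14  0.2   0.01] w 18.9
shift cm [ 0.02 -0.01  0.36] turn z -0.03
```

carry_out([
  [[0, 0, -1, 0, 0, 0, 1.5], [0, 0, -3, 0, 0, 0, 1.5], [0, 0, -6, 0, 0, 0, 1.5], [0, 0, -9, 0, 0, 0, 1.5], [0, 0, -10, 0, 0, 0, 1.5]],
])

```text
clock: 17.25
tcp_pos: [0.5529, 0.1484, 0.1931]
orientation: [0.133, 0.991, 0.001, 0.002]
ft_force: [-0.2, 1.2, -1.2]
width: 0.0188
```

```bash
python3 - <<'E'
from h import *
to([.5079,-.2028,.19],74.7)
E
```

```text
t 17.25 tcp [552.9 148.4 193.1] yaw_y 74.67 tilt [ 0.005  0.001 -1.   ] F [-0.2  1.2 -1.2] T [-0.01 -0.01 -0.04] w 18.8
shift cm [ -4.95 -35.06   0.26] turn z -0.03
```

carry_out([
  [[-4.9, -35, 0.2, 0, 0, 0, 1.5], [-4.9, -35, 0.2, 0, 0, 0, 1.5], [-4.9, -35, 0.2, 0, 0, 0, 1.5], [-4.9, -35, 0.2, 0, 0, 0, 1.5], [-4.9, -35, 0.2, 0, 0, 0, 1.5]],
])

```text
clock: 17.75
tcp_pos: [0.5191, -0.1015, 0.1877]
orientation: [0.133, 0.991, 0.0, -0.0]
ft_force: [1.6, 0.2, -1.1]
width: 0.0188
```

```bash
python3 - <<'E'
from h import *
to([.5079,-.2028,.19],74.7)
E
```

```text
t 17.75 tcp [ 519.1 -101.5  187.7] yaw_y 74.68 tilt [-0.001  0.    -1.   ] F [ 1.6  0.2 -1.1] T [-0.04 -0.08 -0.03] w 18.8
shift cm [ -1.59 -10.06  -0.23] turn z -0.02
```

Then down to TCP z 0.143 (foot 10 mm above the plate).

carry_out([
  [[-1.5, -10.1, 0, 0, 0, 0, 1.5], [-1.5, -10.1, 0, 0, 0, 0, 1.5], [-1.5, -10.1, 0, 0, 0, 0, 1.5], [-1.5, -10.1, 0, 0, 0, 0, 1.5], [-1.5, -10.1, 0, 0, 0, 0, 1.5]],
])

```text
clock: 18.25
tcp_pos: [0.5078, -0.2003, 0.1878]
orientation: [0.133, 0.991, 0.0, -0.0]
ft_force: [0.1, 0.1, -0.9]
width: 0.0184
```

carry_out([
  [[0, 0, 1.5, 0, 0, 0, 1.5], [0, 0, 3, 0, 0, 0, 1.5], [0, 0, 4.3, 0, 0, 0, 1.5], [0, 0, 4.3, 0, 0, 0, 1.5], [0, 0, 4.3, 0, 0, 0, 1.5]],
])

```text
clock: 18.75
tcp_pos: [0.508, -0.2006, 0.1453]
orientation: [0.133, 0.991, 0.0, -0.0]
ft_force: [0.1, 0.1, -1.2]
width: 0.0188
```

```bash
python3 - <<'E'
from h import *
to([.5079,-.2028,.143],74.7)
s=arm.snapshot("scene");t=arm.snapshot("top")
cv2.imwrite("pics/b1.png",np.hstack([cv2.resize(s["frame"][115:195,120:210],(450,400),interpolation=cv2.INTER_CUBIC),cv2.resize(s["frame"][160:240,290:360],(350,400),interpolation=cv2.INTER_CUBIC)]))
E
```

```text
t 18.75 tcp [ 508.  -200.6  145.3] yaw_y 74.72 tilt [-0.  0. -1.] F [ 0.1  0.1 -1.2] T [0.02 0.01 0.01] w 18.8
shift cm [-0.05 -0.21  0.23] turn z 0.02
```

View pics/b1.png

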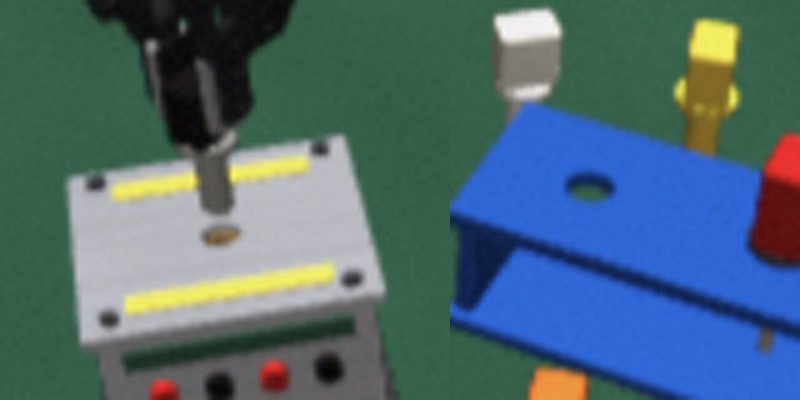

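The bolt hangs upright just above the hole at about (164,162) in the full image, its rack hole is empty, and the drift stands with its collar down in the rack. I'll correct 2 mm sideways and lower.

carry_out([
  [[-0.03, -0.21, 0.4, 0, 0, 0, 1.5], [-0.03, -0.21, 0.8, 0, 0, 0, 1.5], [-0.03, -0.21, 1.2, 0, 0, 0, 1.5], [-0.03, -0.21, 1.5, 0, 0, 0, 1.5], [-0.03, -0.21, 1.6, 0, 0, 0, 1.5]],
])

```text
clock: 19.35
tcp_pos: [0.5074, -0.2032, 0.1286]
orientation: [0.133, 0.991, 0.0, -0.0]
ft_force: [0.0, 0.4, -1.4]
width: 0.0188
```

```bash
python3 - <<'E'
from h import *
to([.5079,-.2028,.0986],74.7)
E
```

```text
t 19.35 tcp [ 507.4 -203.2  128.6] yaw_y 74.67 tilt [-0.001  0.    -1.   ] F [ 0.   0.4 -1.4] T [ 0.02  0.01 -0.03] w 18.8
shift cm [-0.04  0.05  3.  ] turn z -0.03
```

Inside the top hole with no load. The nut plate comes at TCP z ≈ 0.1256, so I'll go on in small steps.

carry_out([
  [[-0.02, 0.02, 0.1, 0, 0, 0, 1.5], [-0.02, 0.02, 0.25, 0, 0, 0, 1.5], [-0.02, 0.02, 0.4, 0, 0, 0, 1.5], [-0.02, 0.02, 0.6, 0, 0, 0, 1.5], [-0.02, 0.02, 0.7, 0, 0, 0, 1.5]],
])

```text
clock: 19.85
tcp_pos: [0.5077, -0.2031, 0.1219]
orientation: [0.133, 0.991, 0.0, -0.0]
ft_force: [-0.9, 0.7, -1.6]
width: 0.0191
```

```bash
python3 - <<'E'
from h import *
to([.5079,-.2028,.0986],74.7)
E
```

```text
t 19.85 tcp [ 507.7 -203.1  121.9] yaw_y 74.67 tilt [-0.  0. -1.] F [-0.9  0.7 -1.6] T [ 0.   -0.02  0.05] w 19.1
shift cm [-0.01  0.03  2.33] turn z -0.03
```

Through both holes with no load. Continuing to 3 mm above seat.

carry_out([
  [[0, 0, 0.4, 0, 0, 0, 1.5], [0, 0, 0.8, 0, 0, 0, 1.5], [0, 0, 1.2, 0, 0, 0, 1.5], [0, 0, 1.6, 0, 0, 0, 1.5], [0, 0, 2.0, 0, 0, 0, 1.5]],
])

```text
clock: 20.35
tcp_pos: [0.5077, -0.2031, 0.1017]
orientation: [0.133, 0.991, 0.0, -0.0]
ft_force: [-1.2, -0.1, -1.9]
width: 0.0189
```

```bash
python3 - <<'E'
from h import *
to([.5079,-.2028,.0986],74.7)
E
```

```text
t 20.35 tcp [ 507.7 -203.1  101.7] yaw_y 74.67 tilt [-0.  0. -1.] F [-1.2 -0.1 -1.9] T [ 0.05 -0.02 -0.  ] w 18.9
shift cm [-0.01  0.03  0.31] turn z -0.03
```

carry_out([
  [[0, 0, 0.1, 0, 0, 0, 1.5], [0, 0, 0.2, 0, 0, 0, 1.5], [0, 0, 0.3, 0, 0, 0, 1.5], [0, 0, 0.37, 0, 0, 0, 1.5], [0, 0, 0.37, 0, 0, 0, 1.5]],
])

```text
clock: 20.85
tcp_pos: [0.5078, -0.2031, 0.0986]
orientation: [0.133, 0.991, -0.0, 0.0]
ft_force: [-0.7, -0.1, 1.0]
width: 0.0188
```

```bash
python3 - <<'E'
from h import *
to([.5079,-.2028,.0986],74.7)
E
```

```text
t 20.85 tcp [ 507.8 -203.1   98.6] yaw_y 74.67 tilt [ 0. -0. -1.] F [-0.7 -0.1  1. ] T [ 0.05  0.14 -0.01] w 18.8
shift cm [ 0.    0.03 -0.  ] turn z -0.03
```

Collar met the plate at the predicted 0.0986. A light press, then release and back off.

carry_out([
  [[0, 0, 0.06, 0, 0, 0, 1.5], [0, 0, 0.06, 0, 0, 0, 1.5], [0, 0, 0.0, 0, 0, 0, 1.5], [0, 0, 0, 0, 0, 0, 3.0], [0, 0, 0, 0, 0, 0, 5.0]],
])

```text
clock: 21.35
tcp_pos: [0.5078, -0.2031, 0.0984]
orientation: [0.133, 0.991, -0.0, 0.0]
ft_force: [0.1, 0.7, -0.3]
width: 0.0433
```

carry_out([
  [[0, 0, 0, 0, 0, 0, 5.0], [0, 0, -1, 0, 0, 0, 5.0], [0, 0, -3, 0, 0, 0, 5.0], [0, 0, -7, 0, 0, 0, 5.0], [0, 0, -11, 0, 0, 0, 5.0]],
])

```text
clock: 21.85
tcp_pos: [0.5075, -0.203, 0.2101]
orientation: [0.133, 0.991, 0.0, -0.0]
ft_force: [-0.0, -0.6, -0.1]
width: 0.0499
```

carry_out([
  [[0, 5, -3, 0, 0, 0, 5.0], [0, 10, -5, 0, 0, 0, 5.0], [0, 14, -5, 0, 0, 0, 5.0], [0, 14, -5, 0, 0, 0, 5.0], [0, 14, -5, 0, 0, 0, 5.0]],
])

```text
clock: 22.35
tcp_pos: [0.5449, -0.0672, 0.259]
orientation: [0.132, 0.991, -0.0, 0.0]
ft_force: [0.0, -0.7, -0.6]
width: 0.0503
```

```bash
python3 - <<'E'
from h import *
to(None)
S={c:arm.snapshot(c) for c in("scene","top")}
for n in("bolt_seat","bolt_grip","drift_seat"):
  for c in S: print(n,c,[(np.round(k["centre"],1),round(k["confidence"],2),np.round(atz(S[c],k["centre"],{"bolt_seat":.072,"bolt_grip":.092,"drift_seat":.064}[n])*1000,1)) for k in arm.pinpoint(n,c)[:5]])
s=S["scene"]["frame"];t=S["top"]["frame"]
cv2.imwrite("pics/e1.png",np.vstack([cv2.resize(s[110:260,110:410],(800,400),interpolation=cv2.INTER_CUBIC),np.hstack([cv2.resize(t[175:225,150:250],(400,200),interpolation=cv2.INTER_CUBIC),cv2.resize(t[195:245,306:406],(400,200),interpolation=cv2.INTER_CUBIC)])]))
E
```

```text
t 22.35 tcp [544.9 -67.2 259. ] yaw_y 74.8 tilt [ 0.001 -0.    -1.   ] F [ 0.  -0.7 -0.6] T [-0.01  0.05  0.02] w 50.3
bolt_seat scene [(array([363.7, 265.4]), 0.98, array([727.3, 244.8,  72. ])), (array([340.1, 180.2]), 0.8, array([500.6, 189.2,  72. ])), (array([300.7, 177.8]), 0.75, array([509. , 107.6,  72. ])), (array([306.7, 254.2]), 0.62, array([722.4, 148.8,  72. ])), (array([159.8, 159.7]), 0.55, array([ 506.5, -212.6,   72. ]))]
bolt_seat top [(array([195.2, 248.2]), 0.61, array([447.6, 179.2,  72. ])), (array([212.3, 155.5]), 0.6, array([668.6, 142.2,  72. ])), (array([228.1, 244.4]), 0.55, array([457. , 101.7,  72. ])), (array([169.4, 151.5]), 0.46, array([677.7, 245.3,  72. ]))]
bolt_grip scene [(array([341.9, 170.7]), 0.82, array([494. , 190.2,  92. ])), (array([312.6, 243. ]), 0.57, array([713.3, 156.5,  92. ])), (array([368.4, 255.2]), 0.57, array([721.7, 249.4,  92. ])), (array([305. , 169.6]), 0.56, array([505.5, 115.1,  92. ])), (array([160.7, 155. ]), 0.47, array([ 515.5, -203.4,   92. ]))]
bolt_grip top [(array([167.2, 148.6]), 0.7, array([681.2, 246.4,  92. ])), (array([225.5, 245.7]), 0.56, array([454.7, 106.1,  92. ])), (array([191.5, 247.6]), 0.49, array([449.9, 184.7,  92. ])), (array([356.9, 222. ]), 0.4, array([ 511.3, -199. ,   92. ]))]
drift_seat scene [(array([354.6, 210.3]), 0.74, array([580.9, 223.8,  64. ]))]
drift_seat top [(array([177.1, 195.8]), 0.69, array([571.8, 226.1,  64. ]))]
```

View pics/e1.png

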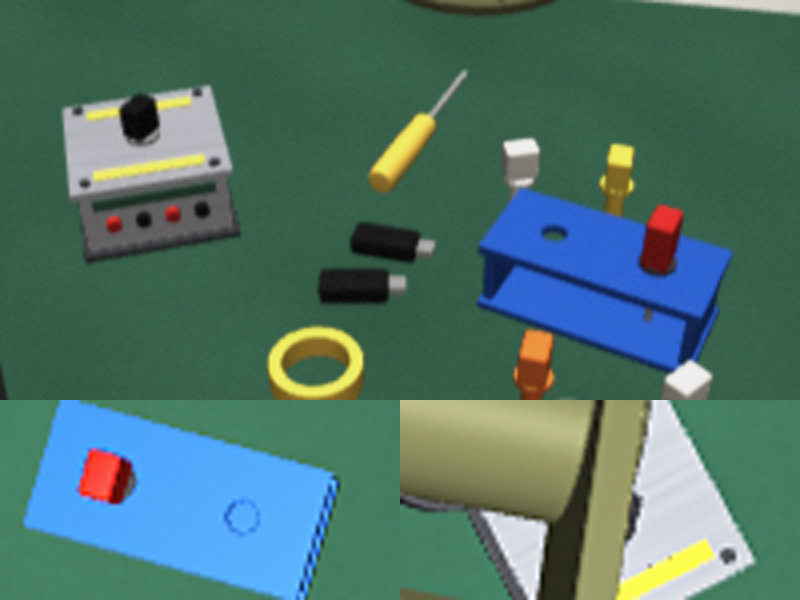

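The bolt stands upright with its collar flat on the fixture plate at about (162,155). The drift stands collar-down in its own rack hole at about (357,200). The bystanders look undisturbed and the gripper is clear of everything, so I'm handing in.

```bash
python3 -c "
from h import *
to(None); print(arm.job_done())"
```

```text
t 22.75 tcp [544.7 -68.7 258.4] yaw_y 74.61 tilt [-0. -0. -1.] F [ 0.  -0.1  0.7] T [ 0.05 -0.04 -0.  ] w 49.7
the job is handed in; nothing more can be done
None
```

The job is done and handed in at 22.8 s. The bolt is fully home in the fixture, the drift is back in its own rack hole, and the gripper holds nothing.

- **Drift:** The nose dropped into the lower hole on the first try, about 4 mm off the axis. I had seen the direction, roughly −y, in the top picture. Contact then showed about 4 N from the nut plate in that same direction. I wedged the holes into line, and the collar met the plate at the predicted height with 8.5 N.
- **Bolt:** It passed through both holes with almost no load, and its collar met the plate at the predicted height. The highest wrist reading I saw at the fixture was about 9 N, read only at the end of each move.
- **Last checks:** The scene picture shows the bolt upright in the fixture, the drift upright in the rack, and the bystanders apparently unmoved.
- **Not confirmed:** The arm hid the fixture in the last top picture. The network's estimates of the bolt's position there were weak and differed by several millimetres. That the bolt is centred and seated therefore rests on the arm's pose and force readings plus the scene picture.

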